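# Lift the slotted plates out of the soaking dish with the cross-foot key

### The arm

A 6-joint arm with a two-finger parallel gripper is mounted at the origin on a cart in front of the work surface, level with it; the furniture and walls round the work are solid. World frame = base frame: x ahead of the robot, y to its left, z up, the work surface at z = 0. Lengths are in m, angles in degrees, forces in N, time in s.
With the tool pointing down it reaches from about 0.3 to 0.75 m from the base axis. Payload 8.5 kg.
Tool frame: the origin (TCP) lies midway between the tips of the shut fingers; the grasp point (between the pads) lies 19 mm behind it (env.hold_point_z is the distance from the TCP to the grasp point, in m); z points along the fingers, y is the line along which they close (so a half turn about z gives the same grasp; the last joint's range is limited). The gripper opens to 85 mm and grips with 20 to 120 N. Pads are 22 mm wide; open, the fingers measure 114 mm over their backs; the gripper's body (76 mm by 85 mm) begins 54 mm behind the grasp point. The pads swing forward as they close: fully open they stand 13 mm farther back than shut.
Start: joints at [59.284, 21.807, 74.336, -0, 83.858, -12.336], TCP at [0.173, 0.522, 0.231] pointing down, gripper open.
Joint ranges: [-178.18, 178.18], [-50.72, 133.34], [12.68, 142.11], [-81.47, 261.47], [9.98, 163.14], [-165.26, 165.26]. Speed limits (degrees/s): [136.94, 136.94, 180, 180, 180, 180].

### API

Orientations are given as a 3x3 rotation matrix whose columns are the frame's x, y, z axes.
In Python, from rig import observe, get_image, camera_info, env gives the robot as it stands.
- The arm moves only by the tool drive_tool, never from a script. Its arguments are lists of equal length, an entry for each row: "offset": the shift along the tool's x, y, z in units of 40 mm (1.0 is 40 mm), a list of three; "turn": the turn, a rotation vector about the tool's x, y, z in units of 6 degrees (1.0 is 6 degrees), a list of three; "hand": the opening, from 0 (shut) to 1 (fully open). A call has exactly 10 rows; each row shifts and turns the commanded pose from where the row before left it, along the tool's axes as they then stand; what a row does not reach is not made up. A row lasts 1/8 s, in which the tool goes at most 62.5 mm and 10.7 degrees, less where a joint would pass 70% of its speed; a pose out of reach is approached as far as the arm can. A call is refused whole if a number of a shift passes 1 or a number of a turn 1, either way. A call with a gripper value outside its range is refused whole. The fingers move at their own pace and stop on an object; "newtons" is the grip in N (left out, the last holds). Time passes only in rows, so rows that do not move let the fingers close, or fill a call up. It gives the time, the measured TCP pose, the force, the opening and the grip force at its end, in the units of the state.
- observe(): the state, without advancing time (a new reading comes with each control period).
- get_image(name): name is "scene" or "top" or "wrist"; returns the picture (400x640x3 uint8, blue, green, red); there is no depth.
- camera_info(name): a dict with "fx", "fy", "cx", "cy" (pixels), "world_to_cam" (4x4, takes a point from world to camera coordinates). Camera axes: x right, y down, z forward; pixel columns grow to the right and rows downward; lengths in m; the calibration is good to about 2 mm. The wrist camera is an equidistant fisheye: a pixel r from the principal point sees the ray r / f radians off the axis. A picture is of the moment at which its call begins: read the wrist's pose just before it. camera_info takes no time and is no camera call; for the wrist camera it gives the pose at the moment of the call.
- env.close_job(): hands the job in; it is judged then, once.
The state is a dict: "time_s": time; "q": joint angles; "qvel": joint speeds; "joint_efforts": joint torques, N m; "position": TCP position; "tool_rot": TCP orientation; "ft_force": force on the tool from outside, world axes, zero at the start; "wrist_torque": the same for the moment, N m; "grip_width": finger opening in m; "gripper_force": force on a finger pad.
Only numpy, scipy, OpenCV 4.12 (cv2) and the standard library are available. Lean on these libraries where they do the work, as an engineer would, in place of code of your own. Each camera call takes 0.05 s, during which the arm holds its last target. There are 200 camera calls.

### The job

Take the lifting key from its stand and thread its cross foot down through the slots of all three plates stacked in the soaking dish; the slots are not in line and the middle plate's has to be felt for, gently, so that nothing is pressed hard. Turn the key crosswise under the lowest plate, lift the three plates out together, set the stack level in the middle of the empty dish and leave the key standing in it, still crosswise. Handle the plates only with the key and leave the other things alone.

Things in the scene. Friction and masses are not known exactly. Their poses are not given: they have to be found in the camera images.
- key: lifting key, 118 mm tall, 80 g, upright in its stand. Steel cross foot (28 x 10 x 6 mm tall bar, square-edged, flat below), round rod 10 mm thick, 17 mm collar at height 78 to 82 mm, black flat grip 30 x 14 x 36 mm tall at height 82 to 118 mm. Origin: centre of the foot's underside; z up the rod, x along the foot's 28 mm and the grip's 30 mm; pinch the grip across y (14 mm)
- key_stand: fixed grey block 75x55x30 mm with a slot 32x14 mm in its top, 26 mm deep, in which the key's foot stands; the foot is drawn out straight up. Origin: centre of its underside; the slot's long side lies along x
- soak_dish: fixed steel round soaking dish, inner radius 36 mm, 4 mm wall, floor 6 mm and rim 24 mm above the desk. In it three alike plates lie loosely stacked. The middle one is not measured: its disc is 24 to 28 mm above plate_low's origin, its centre up to 1.5 mm off, its slot turned anticlockwise (from above) from plate_low's by 0.3 to 1.0 rad. Origin: centre of its underside
- plate_low: lowest of three alike round aluminium plates, 64 mm across, 50 to 90 g: a 4 mm disc (height 10 to 14 mm) on four studs 10 mm tall near its rim, with a middle slot 34 x 14 mm. In the 10 mm gap under each disc the key's foot (6 mm tall) can turn; plates stack at 14 mm and may shift a little if pushed. Origin: centre of the studs' underside; z up, x along the slot
- plate_top: topmost plate, alike; its origin lies 28 mm above that of the lowest, its disc's upper face 48 mm above the desk at the start; x along its slot, which is turned by up to 0.35 rad either way from the lowest plate's slot
- drain_dish: fixed steel round drain dish, empty, inner radius 42 mm, 4 mm wall, floor 6 mm above the desk, rim 18 mm above the desk. Origin: centre of its underside, on the desk
- bundle: bystander: a small bundle of white cassettes, 34x45x22 mm; origin at the centre of its underside
- cassettes: bystander: a bundle of white cassettes, 33x45x34 mm; origin at the centre of its underside

How it is judged:
By the outcome, as a careful person would: the job done as asked, in the order asked, and still so for the second after the job is handed in, with the robot touching nothing.
It also fails if it takes over 72 s, if anything falls off the work surface, if the arm or the gripper's body presses on something with over 40 N, if the wrist force passes 120 N, or if a joint passes its speed limit or range.

## Working session

There is one attempt and no reset: what is moved stays moved. The work goes in short steps, Python scripts to look and compute and a tool call to move; the robot and the scene stay as the last step left them, time stands still between calls to the robot, and variables do not carry over. Pictures are saved under pics/ and viewed, at most 10 in all, crops included, and the job is handed in when it is done.

Besides the shell and the picture viewer there is one more tool, called as name(argument=value, ...) on one line, values as JSON. drive_tool: Moves the arm, as the interface text tells. Its arguments: {"type":"object","properties":{"offset":{"type":"array"},"turn":{"type":"array"},"hand":{"type":"array"},"newtons":{"type":"number"}},"required":["offset","turn","hand"]}

```bash
mkdir -p pics; ls
python3 - <<'E'
from rig import observe,get_image,camera_info,env
import cv2,numpy as np
np.set_printoptions(precision=4,suppress=True)
s=observe();print(s['time_s'],s['position'],s['tool_rot'],env.hold_point_z)
a=[]
for n in("scene","top","wrist"):
    c=camera_info(n);print(n,c)
    i=get_image(n);cv2.imwrite(f'pics/{n}0.png',i);a.append(i)
cv2.imwrite('pics/st.png',cv2.resize(np.vstack(a[:2]),(800,1000))[:, :])
E
```

```text
pics
0.0 [0.1733 0.5217 0.2307] [[-0.949   0.3154 -0.0007]
 [ 0.3154  0.949  -0.0013]
 [ 0.0003 -0.0014 -1.    ]] 0.0187
scene {'fx': 509.39299069919804, 'fy': 509.39299069919804, 'cx': 317.323573150825, 'cy': 196.54378397394103, 'world_to_cam': array([[ 0.8002, -0.5997,  0.0071, -0.445 ],
       [-0.4571, -0.6176, -0.64  ,  0.2939],
       [ 0.3882,  0.5089, -0.7683,  0.9411],
       [ 0.    ,  0.    ,  0.    ,  1.    ]])}
top {'fx': 445.23365913364756, 'fy': 445.23365913364756, 'cx': 311.4073236762064, 'cy': 197.09459239924962, 'world_to_cam': array([[ 0.0007, -1.    ,  0.0063,  0.0049],
       [-0.9942, -0.0014, -0.1079,  0.5397],
       [ 0.108 , -0.0062, -0.9941,  0.9124],
       [ 0.    ,  0.    ,  0.    ,  1.    ]])}
wrist {'fx': 309.70691628693146, 'fy': 309.70691628693146, 'cx': 321.34278107716455, 'cy': 198.41706594632265, 'world_to_cam': array([[ 0.3148,  0.9492, -0.0029, -0.5483],
       [ 0.9033, -0.2986,  0.3081, -0.0396],
       [ 0.2916, -0.0996, -0.9513,  0.381 ],
       [ 0.    ,  0.    ,  0.    ,  1.    ]])}
```

View pics/scene0.png

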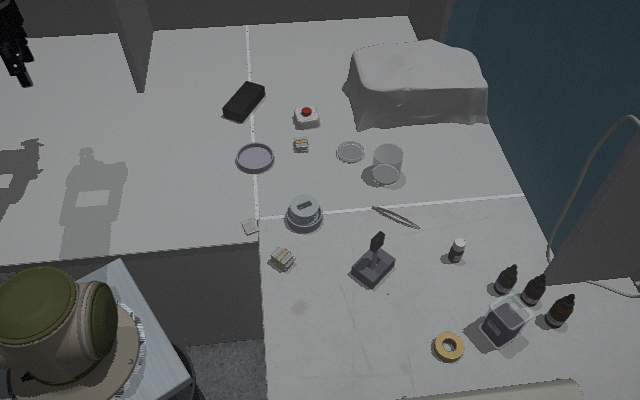

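View pics/top0.png

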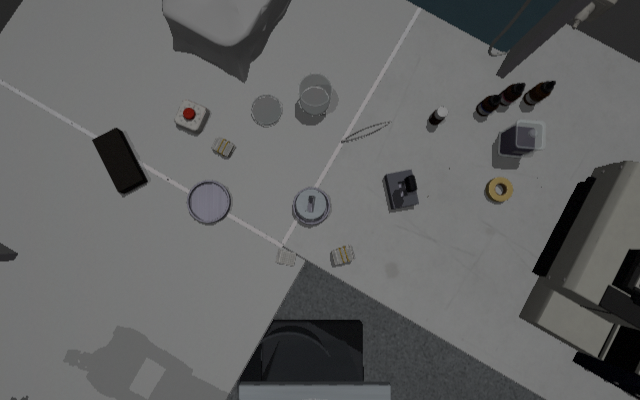

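The scene view shows the drain dish at (255,157), the soaking dish with its stack at (304,213), and the stand with the key at (374,267), grip at (377,240). In the top view they are at (210,202), (312,205) and (401,190), grip at (410,184).

```bash
cat > h.py <<'E'
import numpy as np,cv2
from rig import observe,get_image,camera_info,env
np.set_printoptions(precision=4,suppress=True)
def ray(c,u,v,fish=False):
    x=np.array([(u-c['cx'])/c['fx'],(v-c['cy'])/c['fy']])
    if fish:
        t=np.hypot(*x); d=np.r_[x/max(t,1e-9)*np.sin(t),np.cos(t)]
    else: d=np.r_[x,1]
    T=c['world_to_cam'];R=T[:3,:3]
    return -R.T@T[:3,3],R.T@(d/np.linalg.norm(d))
def onz(r,z): o,d=r;return o+d*(z-o[2])/d[2]
def tri(*rs):
    A=sum(np.eye(3)-np.outer(d,d) for o,d in rs);b=sum((np.eye(3)-np.outer(d,d))@o for o,d in rs)
    return np.linalg.solve(A,b)
def proj(c,p,fish=False):
    q=c['world_to_cam']@np.r_[p,1];q=q[:3]
    if fish:
        r=np.hypot(q[0],q[1]);t=np.arctan2(r,q[2]);x=q[:2]/r*t
    else:x=q[:2]/q[2]
    return x*c['fx']+[c['cx'],c['cy']]
E
python3 - <<'E'
from h import *
S=camera_info('scene');T=camera_info('top')
for n,a,b,z in(('drain',(255,157.5),(210,202),.018),('soak top',(304,206),(312,204.5),.048),('grip top',(378,235),(411,183),.14),('stand',(374,265),(401.5,190),.03)):
    print(n,tri(ray(S,*a),ray(T,*b)),onz(ray(S,*a),z),onz(ray(T,*b),z))
def crop(f,x,y,w,h,k):
    i=cv2.imread(f)[y:y+h,x:x+w];return cv2.resize(i,None,fx=k,fy=k,interpolation=cv2.INTER_CUBIC)
A=crop('pics/scene0.png',260,180,160,120,5);B=crop('pics/top0.png',280,160,160,80,5)
cv2.imwrite('pics/c1.png',A)
cv2.imwrite('pics/c2.png',np.hstack([np.zeros((400,0,3),np.uint8),B]))
E
```

```text
drain [0.5309 0.2222 0.015 ] [0.53   0.2194 0.018 ] [0.5301 0.2219 0.018 ]
soak top [0.5223 0.0043 0.0498] [0.5234 0.0053 0.048 ] [0.5222 0.0044 0.048 ]
grip top [ 0.5583 -0.185   0.1241] [ 0.5513 -0.1933  0.14  ] [ 0.5545 -0.1804  0.14  ]
stand [ 0.5577 -0.1881  0.0223] [ 0.5559 -0.1922  0.03  ] [ 0.555  -0.1854  0.03  ]
```

View pics/c1.png

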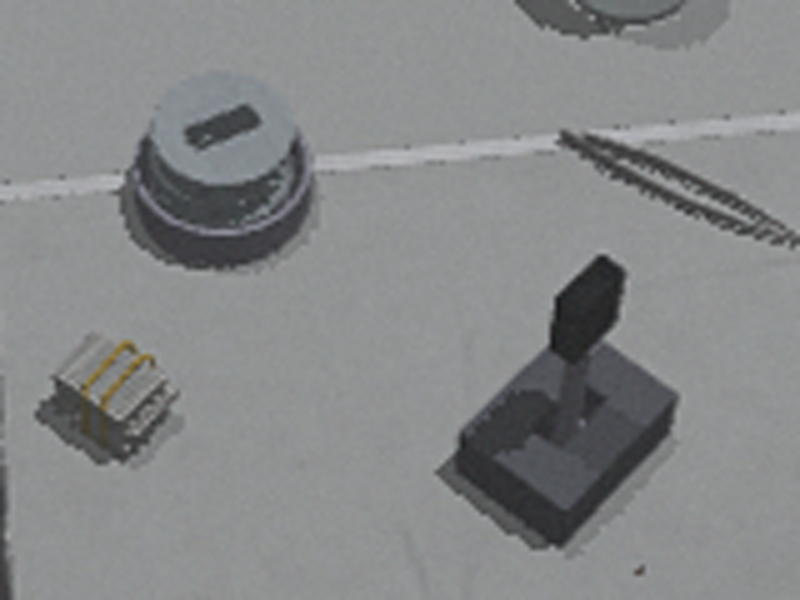

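The crop shows the key in its stand: grip top around crop (600,265), stand corners about (460,440), (565,515), (680,398), (600,340), and the top plate's slot at (222,126).

Run:
```python
from h import *
S=camera_info('scene');T=camera_info('top');W=camera_info('wrist')
P=[onz(ray(S,260+x/5,180+y/5),.03) for x,y in((460,440),(565,515),(680,398),(600,340))]
print(np.array(P)); print(np.mean(P,0))
for i in range(4):
    d=P[(i+1)%4]-P[i];print(np.linalg.norm(d),np.degrees(np.arctan2(d[1],d[0])))
for x,y in ((188,135),(252,107),(203,150),(262,122)): print(onz(ray(S,260+x/5,180+y/5),.048))
o=-W['world_to_cam'][:3,:3].T@W['world_to_cam'][:3,3];s=observe();print('cam in tool',s['tool_rot'].T@(o-s['position']), s['tool_rot'].T@W['world_to_cam'][:3,:3].T)
```

```text
[[ 0.5155 -0.171   0.03  ]
 [ 0.5269 -0.2226  0.03  ]
 [ 0.6007 -0.2093  0.03  ]
 [ 0.5932 -0.1682  0.03  ]]
[ 0.5591 -0.1928  0.03  ]
0.052891329797189884 -77.50331059658116
0.07499694803217063 10.253182162302181
0.041759108737676146 100.27271184096459
0.07784745008445891 -177.93817901767403
[0.5106 0.0114 0.048 ]
[0.5423 0.0075 0.048 ]
[0.511  0.0007 0.048 ]
[ 0.5408 -0.002   0.048 ]
cam in tool [ 0.08   -0.0006 -0.1423] [[ 0.0006 -0.9512 -0.3084]
 [ 1.      0.0011 -0.0013]
 [ 0.0016 -0.3084  0.9512]]
```

drive_tool(offset=[[0,0,0],[0,0,0],[-0.87,-0.85,0.1],[-0.87,-0.85,0.1],[-0.87,-0.85,0.1],[-0.87,-0.85,0.1],[-0.87,-0.85,0.1],[-0.87,-0.85,0.1],[-0.87,-0.85,0.1],[-0.87,-0.85,0.1]], turn=[[0,0,-1],[0,0,-1],[0,0,0],[0,0,0],[0,0,0],[0,0,0],[0,0,0],[0,0,0],[0,0,0],[0,0,0]], hand=[1,1,1,1,1,1,1,1,1,1])

```text
time_s: 1.4
position: [0.4206, 0.2193, 0.1991]
tool_rot: [[-0.994, 0.111, -0.0], [0.111, 0.994, 0.0], [0.0, 0.0, -1.0]]
ft_force: [0.8, 0.4, -0.8]
grip_width: 0.0855
gripper_force: 0.0
```

drive_tool(offset=[[-0.87,-0.85,0.2],[-0.87,-0.85,0.2],[-0.87,-0.85,0.2],[-0.87,-0.85,0.2],[-0.87,-0.85,0.2],[-0.87,-0.85,0.2],[0,0,0.4],[0,0,0.4],[0,0,0],[0,0,0]], turn=[[0,0,0],[0,0,0],[0,0,0],[0,0,0],[0,0,0],[0,0,0],[0,0,0],[0,0,0],[0,0,0],[0,0,0]], hand=[1,1,1,1,1,1,1,1,1,1])

```text
time_s: 2.65
position: [0.6046, -0.0045, 0.1199]
tool_rot: [[-0.994, 0.11, 0.001], [0.11, 0.994, -0.0], [-0.001, -0.0, -1.0]]
ft_force: [-0.2, -0.2, 0.7]
grip_width: 0.0855
gripper_force: 0.0
```

Run:
```python
from h import *
W=camera_info('wrist');i=get_image('wrist');cv2.imwrite('pics/w1.png',i);np.save('w1.npy',W['world_to_cam'])
print(observe()['position'])
p=proj(W,[.5225,.0045,.048],True);print(p)
x,y=(p-[60,45]).astype(int);c=i[max(y,0):y+90,x:x+120]
c=np.clip(255*(c/255.)**.6,0,255).astype(np.uint8)
print(x,y,c.shape)
cv2.imwrite('pics/w1c.png',cv2.resize(c,None,fx=6,fy=6,interpolation=cv2.INTER_CUBIC))
```

```text
[ 0.6048 -0.0047  0.1202]
[322.3173  97.7202]
262 52 (90, 120, 3)
```

View pics/w1c.png

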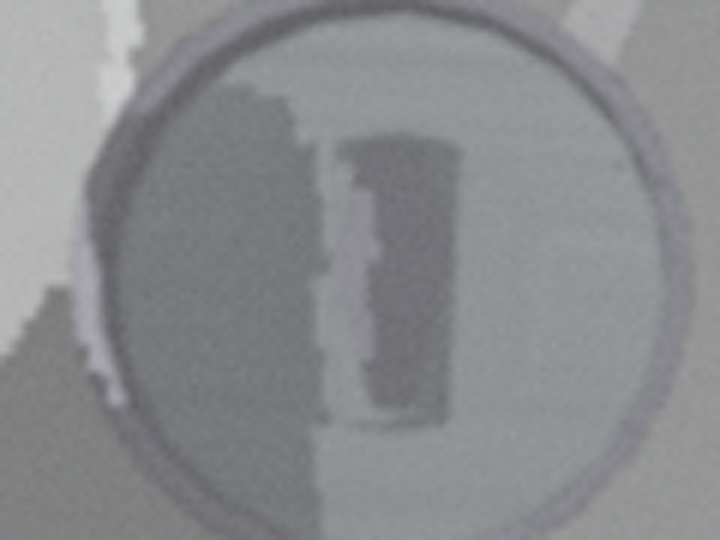

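The crop shows the top plate with its slot spanning roughly crop (330–460, 138–425), a shadow edge at x≈325, and a purplish inside. I'll stretch its contrast and calculate the slot's pose.

Run:
```python
from h import *
W=camera_info('wrist');i=cv2.imread('pics/w1.png')
f=lambda x,y:(262+(x+.5)/6-.5,52+(y+.5)/6-.5)
C=[(328,140),(460,142),(447,424),(330,424)]
P=np.array([onz(ray(W,*f(*c),True),.048) for c in C]);print(P,P.mean(0))
for a,b in((0,3),(1,2),(0,1),(3,2)):
    d=P[a]-P[b];print(np.linalg.norm(d),np.degrees(np.arctan2(d[1],d[0])))
# plate disc edges
for c in((120,270),(660,270),(396,12)):print(onz(ray(W,*f(*c),True),.048))
for n,z in(('drain',.018),('bundle',0)):pass
c=i[70:128,300:352].astype(float)
lo,hi=60,140
print(i[80,310:345].tolist()[::3], i[100,310:345].tolist()[::3])
hsv=cv2.cvtColor(i[70:128,300:352],cv2.COLOR_BGR2HSV)
d=(c[...,2]-c[...,1])  # r-g
e=np.clip((d+15)*8,0,255).astype(np.uint8)
g=np.clip((c-50)*2.2,0,255).astype(np.uint8)
o=np.hstack([g,cv2.merge([e]*3)])
cv2.imwrite('pics/w1d.png',cv2.resize(o,None,fx=7,fy=7,interpolation=cv2.INTER_NEAREST))
```

```text
[[ 0.5065  0.002   0.048 ]
 [ 0.5083  0.0168  0.048 ]
 [ 0.5406  0.0119  0.048 ]
 [ 0.5392 -0.0014  0.048 ]] [0.5236 0.0073 0.048 ]
0.03282513694536463 174.0130209334726
0.03265512127443056 171.39824277904762
0.014888199117101222 -96.9061683778909
0.013396580692410771 -96.13591932581822
[ 0.5185 -0.0232  0.048 ]
[0.525  0.0381 0.048 ]
[0.4925 0.0113 0.048 ]
[[76, 74, 70], [80, 78, 73], [107, 103, 98], [104, 100, 96], [74, 69, 68], [72, 67, 67], [74, 69, 68], [72, 64, 65], [74, 70, 69], [80, 78, 74], [105, 102, 100], [107, 101, 99]] [[77, 74, 73], [81, 81, 75], [108, 103, 102], [104, 97, 95], [97, 88, 88], [74, 70, 69], [73, 68, 67], [74, 70, 67], [75, 67, 69], [90, 87, 84], [107, 105, 99], [109, 106, 99]]
```

View pics/w1d.png

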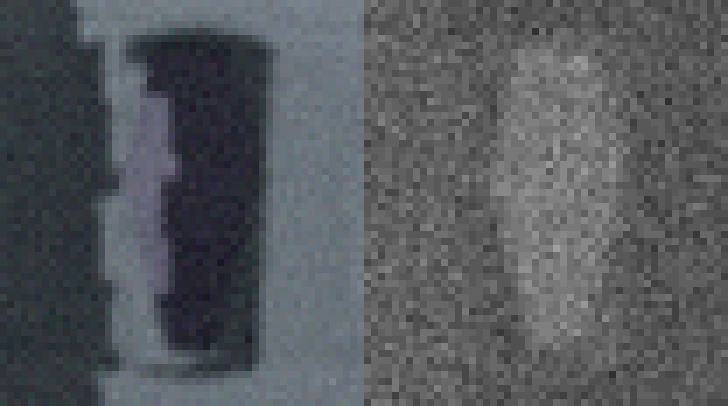

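The stretched crop shows a purplish region (dish floor seen through all slots) shaped like a lens. Its edges lean about ±12°, so it gives the middle and low slot angles. I'll go closer and average frames.

drive_tool(offset=[[0,0,0.5],[0,0,0.5],[0,0,0.4],[0,0,0.4],[0,0,0],[0,0,0],[0,0,0],[0,0,0],[0,0,0],[0,0,0]], turn=[[0,0,0],[0,0,0],[0,0,0],[0,0,0],[0,0,0],[0,0,0],[0,0,0],[0,0,0],[0,0,0],[0,0,0]], hand=[1,1,1,1,1,1,1,1,1,1])

```text
time_s: 3.95
position: [0.6047, -0.0053, 0.0474]
tool_rot: [[-0.994, 0.111, 0.0], [0.111, 0.994, -0.0], [-0.0, -0.0, -1.0]]
ft_force: [-0.0, -0.5, 0.6]
grip_width: 0.0855
gripper_force: 0.0
```

Run:
```python
from h import *
import pickle
W=camera_info('wrist');I=np.mean([get_image('wrist').astype(float) for _ in range(12)],0)
np.save('w2.npy',I);pickle.dump(W,open('w2.pkl','wb'))
p=proj(W,[.5236,.0073,.048],True);print(p)
x,y=(p-[42,55]).round().astype(int);y=max(y,0);c=I[y:y+110,x:x+84];print(x,y,c.shape)
d=cv2.GaussianBlur(c[...,2]-c[...,1]+.4*(c[...,0]-c[...,1]),(0,0),.6)/(c.mean(2)/80)
lo,hi=np.percentile(d,[1,99]);print(lo,hi)
e=cv2.merge([np.clip((d-lo)/(hi-lo)*255,0,255).astype(np.uint8)]*3)
g=np.clip((c-45)*2.6,0,255).astype(np.uint8)
cv2.imwrite('pics/w2.png',cv2.resize(np.hstack([g,e]),None,fx=4.7,fy=4.7,interpolation=cv2.INTER_CUBIC))
```

```text
[330.4733  97.2711]
288 42 (110, 84, 3)
-2.9376606395605065 3.703661376116166
```

View pics/w2.png

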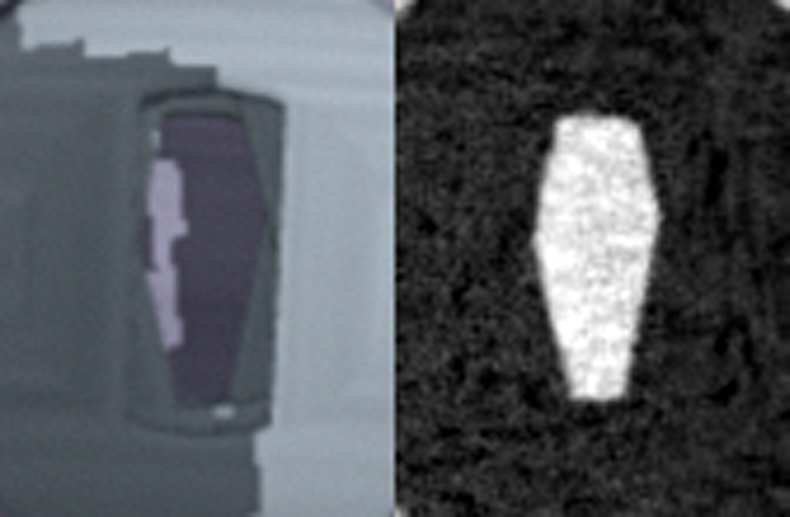

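The picture clearly shows the floor seen as a hexagon, in the right half with corners near (557,115), (637,118), (660,215), (628,400), (572,398), (535,240). The edges give the middle slot (leaning left at the top) and the low slot (leaning right).

Run:
```python
from h import *
import pickle
W=pickle.load(open('w2.pkl','rb'));I=np.load('w2.npy')
x0,y0=288,42;c=I[y0:y0+110,x0:x0+84];k=6
d=cv2.GaussianBlur(c[...,2]-c[...,1]+.4*(c[...,0]-c[...,1]),(0,0),.6)/(c.mean(2)/80)
m=(cv2.resize(d,None,fx=k,fy=k,interpolation=cv2.INTER_CUBIC)>.4).astype(np.uint8)
cs,_=cv2.findContours(m,cv2.RETR_EXTERNAL,cv2.CHAIN_APPROX_NONE);ct=max(cs,key=cv2.contourArea)[:,0,:]
ap=cv2.approxPolyDP(ct[:,None],12,True)[:,0,:];print('poly',ap.tolist())
px=lambda q:((q[0]+.5)/k-.5+x0,(q[1]+.5)/k-.5+y0)
print('cam',-W['world_to_cam'][:3,:3].T@W['world_to_cam'][:3,3])
n=len(ap)
for j in range(n):
    a,b=ap[j].astype(float),ap[(j+1)%n].astype(float);L=np.linalg.norm(b-a);u=(b-a)/L
    r=ct-a;t=r@u;e=np.abs(r@[-u[1],u[0]]);s=ct[(t>.12*L)&(t<.88*L)&(e<10)]
    if len(s)<10:continue
    for z in(.030,.016):
        Q=np.array([onz(ray(W,*px(q),True),z)[:2] for q in s[::3]])
        vx,vy,cx,cy=cv2.fitLine(Q.astype(np.float32),cv2.DIST_HUBER,0,1e-4,1e-4).ravel()
        an=np.degrees(np.arctan2(vy,vx))%180;th=np.radians(an)
        print(a,b,z,'ang %.1f'%an,'rho %.2f mm'%(1000*(-(cx-.5236)*np.sin(th)+(cy-.0073)*np.cos(th))))
g=lambda x,y:(x0+(x+.5)/4.7-.5,y0+(y+.5)/4.7-.5)
P=np.array([onz(ray(W,*g(*q),True),.048) for q in((141,98),(284,102),(270,430),(128,420))]);print('top',P,P.mean(0))
for a,b in((0,3),(1,2),(0,1),(3,2)):
    e=P[a]-P[b];print(np.linalg.norm(e),np.degrees(np.arctan2(e[1],e[0])))
```

```text
poly [[227, 148], [205, 159], [176, 310], [225, 506], [267, 511], [293, 499], [338, 275], [310, 162]]
cam [0.5251 0.0032 0.1897]
[227. 148.] [205. 159.] 0.03 ang 102.7 rho 16.15 mm
[227. 148.] [205. 159.] 0.016 ang 102.9 rho 17.60 mm
[205. 159.] [176. 310.] 0.03 ang 164.0 rho 6.64 mm
[205. 159.] [176. 310.] 0.016 ang 164.0 rho 6.91 mm
[176. 310.] [225. 506.] 0.03 ang 8.2 rho -5.74 mm
[176. 310.] [225. 506.] 0.016 ang 8.2 rho -5.87 mm
[225. 506.] [267. 511.] 0.03 ang 79.9 rho -14.79 mm
[225. 506.] [267. 511.] 0.016 ang 79.9 rho -15.89 mm
[267. 511.] [293. 499.] 0.03 ang 101.0 rho -14.73 mm
[267. 511.] [293. 499.] 0.016 ang 100.9 rho -15.97 mm
[293. 499.] [338. 275.] 0.03 ang 162.6 rho -6.10 mm
[293. 499.] [338. 275.] 0.016 ang 162.6 rho -6.94 mm
[338. 275.] [310. 162.] 0.03 ang 7.0 rho 8.25 mm
[338. 275.] [310. 162.] 0.016 ang 7.0 rho 9.34 mm
[310. 162.] [227. 148.] 0.03 ang 78.7 rho 16.21 mm
[310. 162.] [227. 148.] 0.016 ang 78.7 rho 17.82 mm
top [[ 0.5071  0.0033  0.048 ]
 [ 0.5088  0.0168  0.048 ]
 [ 0.5406  0.0122  0.048 ]
 [ 0.5382 -0.0014  0.048 ]] [0.5237 0.0077 0.048 ]
0.03150021723821015 171.29336046604982
0.03216799130164068 171.69310982215634
0.013611700821932048 -97.4035504936368
0.013837230563603361 -100.18687260312846
```

drive_tool(offset=[[0,0,-1],[0,0,-1],[0,0,-1],[0.4,-0.83,-0.1],[0.4,-0.83,-0.1],[0.4,-0.83,-0.1],[0.4,-0.83,-0.1],[0.4,-0.83,-0.1],[0,0,0],[0,0,0]], turn=[[0,0,-1],[0,0,-1],[0,0,-0.92],[0,0,0],[0,0,0],[0,0,0],[0,0,0],[0,0,0],[0,0,0],[0,0,0]], hand=[1,1,1,0.7,0.7,0.7,0.7,0.7,0.7,0.7])

```text
time_s: 5.8
position: [0.5583, -0.1831, 0.1872]
tool_rot: [[-0.981, -0.193, -0.0], [-0.193, 0.981, 0.0], [0.0, 0.0, -1.0]]
ft_force: [0.7, 0.4, -0.1]
grip_width: 0.0596
gripper_force: 0.0
```

Run:
```python
from h import *
W=camera_info('wrist');i=get_image('wrist');cv2.imwrite('pics/w3f.png',i);s=observe();print(s['position'],s['grip_width'])
for p in([.5583,-.185,.122],[.5583,-.185,.03]):print(proj(W,p,True))
c=i[100:400,200:440];c=np.clip(255*(c/255.)**.6,0,255).astype(np.uint8)
cv2.imwrite('pics/w3.png',cv2.resize(c,None,fx=2,fy=2,interpolation=cv2.INTER_CUBIC))
```

```text
[ 0.5584 -0.1827  0.1872] 0.05998065185930337
[319.0523 215.2927]
[319.7732 182.2307]
```

View pics/w3.png

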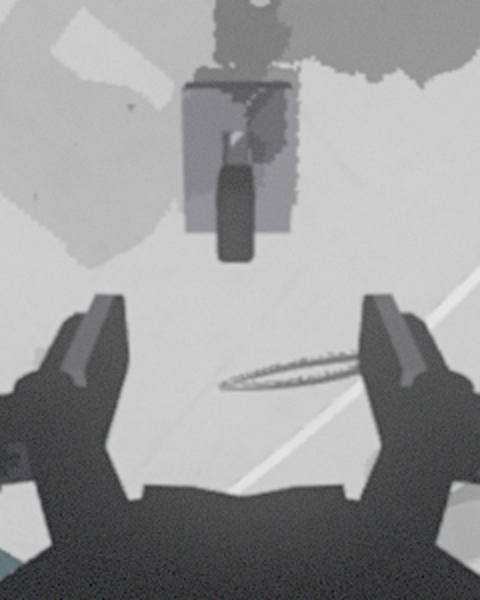

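The wrist view shows the grip aligned with the fingers: it spans crop x 218–254, its top face about y 182–262, and the stand is parallel to it. The grip is a little left of the finger midline.

Run:
```python
from h import *
W=camera_info('wrist');i=cv2.imread('pics/w3f.png');s=observe()
g=cv2.cvtColor(i,cv2.COLOR_BGR2GRAY)[:,290:350]
m=(g<52).astype(np.uint8);m[:175]=0;m[240:]=0
n,l,st,ce=cv2.connectedComponentsWithStats(m);k=1+np.argmax(st[1:,4]);print(st[k],ce[k])
y0=st[k][1];y1=y0+st[k][3]
for v in range(y0,y1,5):
    u=np.where(l[v]==k)[0];print(v,u.min()+290,u.max()+290,np.median(g[v,u]),end='; ')
u=st[k][0]+290+(st[k][2]-1)/2
far=onz(ray(W,u,y1-.5,True),.122);print('far',far, 'tool',s['tool_rot'].T@(far-s['position']))
lowe=onz(ray(W,u,y0-.5,True),.086);print('near low edge',lowe,'tool',s['tool_rot'].T@(lowe-s['position']))
```

```text
[ 19 182  18  48 796] [ 27.3857 205.4497]
182 312 323 50.0; 187 310 325 37.0; 192 309 325 38.0; 197 309 326 42.5; 202 309 326 45.0; 207 309 325 46.0; 212 309 326 46.5; 217 310 325 45.5; 222 310 325 46.5; 227 310 325 47.0; far [ 0.5695 -0.1836  0.122 ] tool [-0.0108 -0.0031  0.0652]
near low edge [ 0.5434 -0.1892  0.086 ] tool [ 0.0159 -0.0035  0.1012]
```

drive_tool(offset=[[0.06,-0.08,0],[0,0,0.6],[0,0,0.6],[0,0,0.6],[0,0,0.4],[0,0,0.22],[0,0,0],[0,0,0],[0,0,0],[0,0,0]], turn=[[0,0,0],[0,0,0],[0,0,0],[0,0,0],[0,0,0],[0,0,0],[0,0,0],[0,0,0],[0,0,0],[0,0,0]], hand=[0.6,0.6,0.6,0.6,0.6,0.6,0.6,0.3,0,0], newtons=60)

```text
time_s: 7.1
position: [0.5568, -0.1873, 0.0913]
tool_rot: [[-0.981, -0.193, 0.001], [-0.193, 0.981, -0.001], [-0.001, -0.001, -1.0]]
ft_force: [0.1, 0.2, 3.9]
grip_width: 0.0133
gripper_force: 58.9
```

drive_tool(offset=[[0,0,0],[0,0,0],[0,0,0],[0,0,-0.1],[0,0,-0.25],[0,0,-0.5],[0,0,-0.6],[0,0,-0.6],[0,0,0],[0,0,0]], turn=[[0,0,0],[0,0,0],[0,0,0],[0,0,0],[0,0,0],[0,0,0],[0,0,0],[0,0,0],[0,0,0],[0,0,0]], hand=[0,0,0,0,0,0,0,0,0,0])

```text
time_s: 8.35
position: [0.5562, -0.187, 0.1717]
tool_rot: [[-0.981, -0.193, -0.001], [-0.193, 0.981, 0.001], [0.001, 0.001, -1.0]]
ft_force: [-0.0, -0.2, -0.5]
grip_width: 0.0131
gripper_force: 58.4
```

Run:
```python
from h import *
W=camera_info('wrist');i=get_image('wrist');cv2.imwrite('pics/w4f.png',i);s=observe();print(s['position'],s['grip_width'],s['ft_force'],s['wrist_torque'])
R,p=s['tool_rot'],s['position']
def T(x,y,z):return proj(W,R@[x,y,z]+p,True)
for q in((0,0,.086),(.014,0,.086),(.014,.005,.086),(.014,-.005,.086),(0,0,.08)):print(q,T(*q))
c=i[120:270,240:400];c=np.clip(255*(c/255.)**.6,0,255).astype(np.uint8)
cv2.imwrite('pics/w4.png',cv2.resize(c,None,fx=4,fy=4,interpolation=cv2.INTER_CUBIC))
```

```text
[ 0.5561 -0.187   0.1714] 0.013110229954517747 [ 0.2148 -0.107  -1.2694] [ 0.0334 -0.0023  0.0163]
(0, 0, 0.086) [321.8686 205.9585]
(0.014, 0, 0.086) [321.8894 188.7529]
(0.014, 0.005, 0.086) [328.3985 188.7615]
(0.014, -0.005, 0.086) [315.3801 188.7471]
(0, 0, 0.08) [321.8679 208.5607]
```

View pics/w4.png

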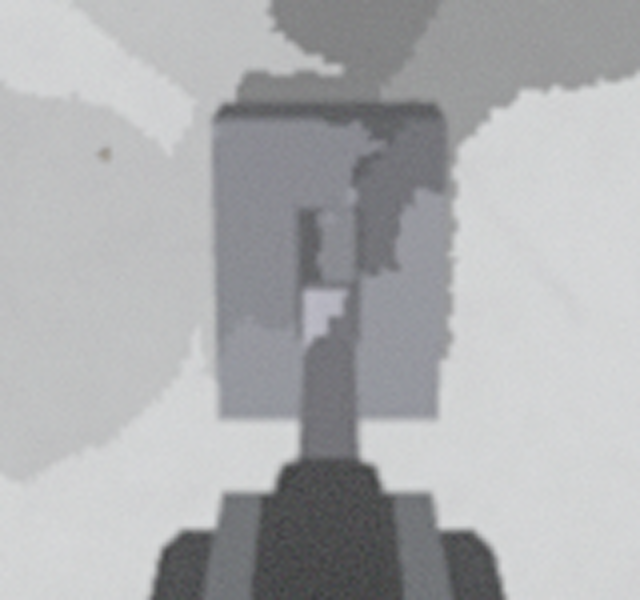

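The crop shows the key clear of the stand and upright in the pads. The near end of the foot is at crop (302–357, 285), meaning the foot is centred in y and about 2 mm back in tool x. Next I hover over the stack.

drive_tool(offset=[[0,0,0],[0,0,0],[0,0,0],[0,0,0],[0.32,0.94,0.12],[0.32,0.94,0.12],[0.31,0.94,0.12],[0.31,0.94,0.12],[0.31,0.93,0.12],[0,0,0]], turn=[[0,0,0.82],[0,0,0.82],[0,0,0.82],[0,0,0.81],[0,0,0],[0,0,0],[0,0,0],[0,0,0],[0,0,0],[0,0,0]], hand=[0,0,0,0,0,0,0,0,0,0])

```text
time_s: 9.65
position: [0.5209, 0.0098, 0.1474]
tool_rot: [[-0.99, 0.144, -0.003], [0.144, 0.99, 0.001], [0.003, 0.0, -1.0]]
ft_force: [0.6, 0.2, -1.4]
grip_width: 0.0131
gripper_force: 58.5
```

Run:
```python
from h import *
W=camera_info('wrist');I=np.mean([get_image('wrist').astype(float) for _ in range(5)],0);i=I.astype(np.uint8);cv2.imwrite('pics/w5f.png',i);s=observe();print(s['position'],s['tool_rot'][:,0],s['grip_width'],s['ft_force'],s['wrist_torque'])
R,p=s['tool_rot'],s['position']
for q in((0,0,.086),(.014,0,.086),(.014,.005,.086),(.014,-.005,.086)):print(q,proj(W,R@q+p,True))
a=proj(W,[.5237,.0077,.048],True);print(a)
x,y=a.astype(int)-[55,45]
t=np.stack([get_image(n)[180:240,a:a+60] for n,a in(('top',282),)])[0]
c=I[y:y+90,x:x+110];c=np.clip((c-35)*2.2,0,255).astype(np.uint8)
print(x,y)
cv2.imwrite('pics/w5.png',cv2.resize(c,None,fx=6,fy=6,interpolation=cv2.INTER_CUBIC))
```

```text
[0.5223 0.0067 0.1483] [-0.9889  0.1487  0.0002] 0.013127820716081068 [ 0.0542  0.3948 -0.6525] [-0.0124 -0.0313  0.0088]
(0, 0, 0.086) [318.5954 208.7027]
(0.014, 0, 0.086) [318.6355 191.4998]
(0.014, 0.005, 0.086) [325.1583 191.5327]
(0.014, -0.005, 0.086) [312.1149 191.4689]
[320.2163 204.2849]
265 159
```

View pics/w5.png

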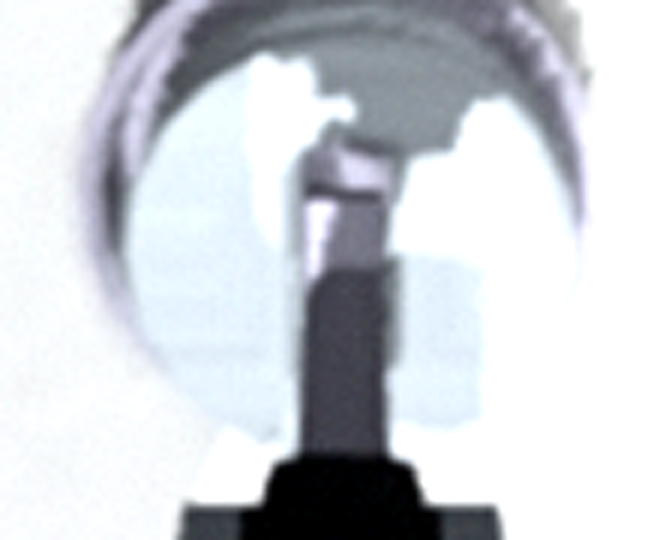

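The view shows the foot end at crop (305–385, 190) and the slot's near end at about y 140, with the slot edges at x≈305 and 400. The foot sits about 1 mm left of the slot midline.

Run:
```python
from h import *
W=camera_info('wrist');s=observe();R,p=s['tool_rot'],s['position']
print(p,R[:,0],np.degrees(np.arctan2(R[1,0],R[0,0])))
f=lambda x,y:ray(W,265+(x+.5)/6-.5,159+(y+.5)/6-.5,True)
t=lambda P:1000*(R.T@(P-p))
zf=p[2]-.086
print('foot end',t(onz(f(345,192),zf)),t(onz(f(306,192),zf)),t(onz(f(385,192),zf)))
print('slot end',t(onz(f(352,141),.048)),'slot edges',t(onz(f(305,230),.048)),t(onz(f(399,300),.048)))
for n,q in(('top',(.5237,.0077,.048)),('mid',(.5226,.0085,.034)),('low',(.5227,.0075,.02))):print(n,t(np.array(q)))
```

```text
[0.5223 0.0067 0.1484] [-0.9889  0.1487  0.0001] 171.44627223989247
foot end [12.4779 -0.1839 86.0011] [12.4732 -5.1805 86.0015] [12.4846  4.941  86.0006]
slot end [ 15.4045   0.7688 100.3903] slot edges [  2.7793  -5.6432 100.3898] [ -7.4042   7.3501 100.3878]
top [ -1.2597   1.1835 100.3889]
mid [ -0.0541   1.8122 114.3889]
low [ -0.3029   0.8393 128.389 ]
```

drive_tool(offset=[[0,0.025,0],[0,0,0.1],[0,0,0.1],[0,0,0.1],[0,0,0.05],[0,0,0.03],[0,0,0.03],[0,0,0],[0,0,0],[0,0,0]], turn=[[0,0,0],[0,0,0],[0,0,0],[0,0,0],[0,0,0],[0,0,0],[0,0,0],[0,0,0],[0,0,0],[0,0,0]], hand=[0,0,0,0,0,0,0,0,0,0])

```text
time_s: 11.2
position: [0.5223, 0.0086, 0.1322]
tool_rot: [[-0.989, 0.147, 0.0], [0.147, 0.989, -0.0], [-0.0, -0.0, -1.0]]
ft_force: [-0.5, 0.3, -0.9]
grip_width: 0.0135
gripper_force: 58.5
```

drive_tool(offset=[[0,0,0.03],[0,0,0.03],[0,0,0.03],[0,0,0.03],[0,0,0.03],[0,0,0.03],[0,0,0.01],[0,0,0],[0,0,0],[0,0,0]], turn=[[0,0,0],[0,0,0],[0,0,0],[0,0,0],[0,0,0],[0,0,0],[0,0,0],[0,0,0],[0,0,0],[0,0,0]], hand=[0,0,0,0,0,0,0,0,0,0])

```text
time_s: 12.45
position: [0.5223, 0.0086, 0.1246]
tool_rot: [[-0.989, 0.147, 0.0], [0.147, 0.989, -0.0], [-0.0, -0.0, -1.0]]
ft_force: [0.7, 0.3, -1.3]
grip_width: 0.0132
gripper_force: 58.5
```

Run:
```python
from h import *
import time
for _ in range(2):
    W=camera_info('wrist');s0=observe();i=get_image('wrist');s=observe();print(s0['position'],s['position'],s['ft_force'],s['wrist_torque'])
cv2.imwrite('pics/w6f.png',i)
R,p=s['tool_rot'],s['position']
# rod lateral profile and slot edges near: rows intensities
g=cv2.GaussianBlur(i,(0,0),.7).astype(int)
for z in(.048,.044):print(z,[proj(W,np.r_[np.array([.5237,.0077])+ (a*np.array([-.989,.147])+b*np.array([.147,.989]))/1000,z],True).round(1).tolist() for a,b in((17,-7),(17,7),(0,-7),(0,7))])
x,y=300,165
cv2.imwrite('pics/w6.png',cv2.resize(np.clip((i[165:235,280:365].astype(float)-30)*2.2,0,255).astype(np.uint8),None,fx=7,fy=7,interpolation=cv2.INTER_CUBIC))
```

```text
[0.5223 0.0086 0.1246] [0.5223 0.0086 0.1246] [-0.8086 -0.2953 -0.1201] [-0.0176  0.0098  0.0469]
[0.5223 0.0086 0.1246] [0.5222 0.0086 0.1245] [-0.334   0.1938  0.1622] [ 0.044  -0.031  -0.0482]
0.048 [[311.9, 190.4], [330.9, 190.4], [312.1, 212.0], [330.7, 212.0]]
0.044 [[312.1, 188.8], [330.8, 188.9], [312.3, 210.2], [330.6, 210.2]]
```

View pics/w6.png

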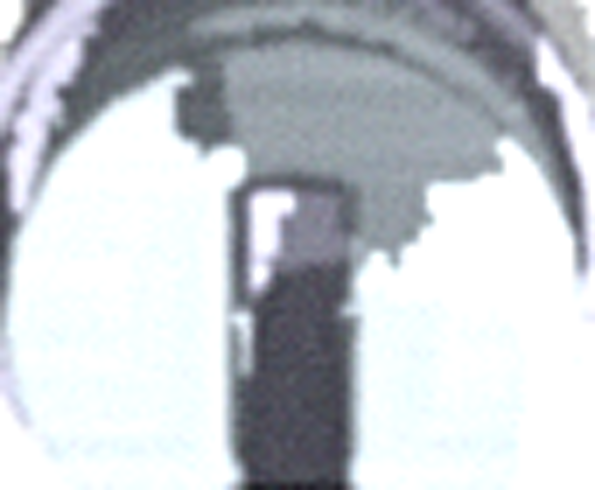

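The crop shows the foot inside the top slot with the slot edges at x≈233 and 358 and the rod at 248–352: within half a millimetre of centre. Next I turn to the middle slot's angle and feel downwards.

drive_tool(offset=[[0,0,0.04],[0.01,-0.01,0],[0.01,0,0],[0,0,0],[0,0,0],[0,0,0.025],[0,0,0.025],[0,0,0.025],[0,0,0],[0,0,0]], turn=[[0,0,0],[0,0,-0.9],[0,0,-0.9],[0,0,-0.89],[0,0,0],[0,0,0],[0,0,0],[0,0,0],[0,0,0],[0,0,0]], hand=[0,0,0,0,0,0,0,0,0,0])

```text
time_s: 13.8
position: [0.5214, 0.0083, 0.1199]
tool_rot: [[-0.991, -0.133, -0.0], [-0.133, 0.991, 0.0], [0.0, 0.0, -1.0]]
ft_force: [0.2, -0.5, -0.5]
grip_width: 0.0129
gripper_force: 58.6
```

Run:
```python
from h import *
s=observe();R=s['tool_rot'];print(s['position'],np.degrees(np.arctan2(R[1,0],R[0,0])),s['ft_force'],s['wrist_torque'])
```

```text
[0.5214 0.0083 0.1199] -172.34679350201495 [ 0.2109 -0.5462 -0.4689] [ 0.0192 -0.0032 -0.0214]
```

drive_tool(offset=[[0,0,0.025],[0,0,0.025],[0,0,0.025],[0,0,0],[0,0,0],[0,0,0],[0,0,0],[0,0,0],[0,0,0],[0,0,0]], turn=[[0,0,0],[0,0,0],[0,0,0],[0,0,0],[0,0,0],[0,0,0],[0,0,0],[0,0,0],[0,0,0],[0,0,0]], hand=[0,0,0,0,0,0,0,0,0,0])

```text
time_s: 15.05
position: [0.5214, 0.0083, 0.1169]
tool_rot: [[-0.991, -0.133, -0.0], [-0.133, 0.991, 0.0], [0.0, 0.0, -1.0]]
ft_force: [-1.0, 0.7, -0.4]
grip_width: 0.0131
gripper_force: 58.6
```

drive_tool(offset=[[0,0,0.03],[0,0,0.03],[0,0,0.03],[0,0,0.03],[0,0,0.03],[0,0,0.03],[0,0,0.01],[0,0,0],[0,0,0],[0,0,0]], turn=[[0,0,0],[0,0,0],[0,0,0],[0,0,0],[0,0,0],[0,0,0],[0,0,0],[0,0,0],[0,0,0],[0,0,0]], hand=[0,0,0,0,0,0,0,0,0,0])

```text
time_s: 16.3
position: [0.5214, 0.0083, 0.1094]
tool_rot: [[-0.991, -0.133, 0.0], [-0.133, 0.991, -0.0], [-0.0, -0.0, -1.0]]
ft_force: [-0.4, 0.4, -0.6]
grip_width: 0.0131
gripper_force: 58.6
```

drive_tool(offset=[[0,0,0],[0,-0.01,0],[0,0,0],[0,0,0],[0,0,0],[0,0,0],[0,0,0],[0,0,0.025],[0,0,0],[0,0,0]], turn=[[0,0,0.8],[0,0,0.82],[0,0,0.82],[0,0,0.82],[0,0,0.8],[0,0,0],[0,0,0],[0,0,0],[0,0,0],[0,0,0]], hand=[0,0,0,0,0,0,0,0,0,0])

```text
time_s: 17.55
position: [0.5214, 0.0079, 0.1083]
tool_rot: [[-0.958, 0.287, -0.0], [0.287, 0.958, -0.0], [0.0, -0.0, -1.0]]
ft_force: [-0.8, -0.2, -1.3]
grip_width: 0.0129
gripper_force: 58.6
```

Run:
```python
from h import *
s=observe();R=s['tool_rot'];print(s['position'],np.degrees(np.arctan2(R[1,0],R[0,0])),s['ft_force'],s['wrist_torque'])
```

```text
[0.5214 0.0079 0.1083] 163.3156875310102 [-0.8488 -0.2318 -1.2875] [0.02   0.0198 0.0442]
```

drive_tool(offset=[[0,0,0.02],[0,0,0.02],[0,0,0.02],[0,0,0.02],[0,0,0.02],[0,0,0],[0,0,0],[0,0,0],[0,0,0],[0,0,0]], turn=[[0,0,0],[0,0,0],[0,0,0],[0,0,0],[0,0,0],[0,0,0],[0,0,0],[0,0,0],[0,0,0],[0,0,0]], hand=[0,0,0,0,0,0,0,0,0,0])

```text
time_s: 18.8
position: [0.5214, 0.0079, 0.1043]
tool_rot: [[-0.958, 0.287, -0.0], [0.287, 0.958, -0.0], [0.0, -0.0, -1.0]]
ft_force: [0.0, 1.0, -0.7]
grip_width: 0.013
gripper_force: 58.6
```

drive_tool(offset=[[0,0,0.035],[0,0,0.035],[0,0,0.035],[0,0,0.035],[0,0,0.035],[0,0,0.035],[0,0,0.015],[0,0,0],[0,0,0],[0,0,0]], turn=[[0,0,0],[0,0,0],[0,0,0],[0,0,0],[0,0,0],[0,0,0],[0,0,0],[0,0,0],[0,0,0],[0,0,0]], hand=[0,0,0,0,0,0,0,0,0,0])

```text
time_s: 20.05
position: [0.5214, 0.0079, 0.0954]
tool_rot: [[-0.958, 0.287, 0.0], [0.287, 0.958, -0.0], [-0.0, 0.0, -1.0]]
ft_force: [-0.1, -0.3, -0.8]
grip_width: 0.0131
gripper_force: 58.6
```

drive_tool(offset=[[0,0.004,0],[0,0.004,0],[0,0.004,0],[0,0.004,0],[0,0.004,0],[0,0.004,0],[0,0.004,0],[0,0.004,0],[0,0.004,0],[0,0,0]], turn=[[0,0,0.8],[0,0,0.9],[0,0,0.9],[0,0,0.9],[0,0,0.9],[0,0,0.9],[0,0,0.9],[0,0,0.9],[0,0,0.9],[0,0,0]], hand=[0,0,0,0,0,0,0,0,0,0])

```text
time_s: 21.3
position: [0.5223, 0.009, 0.0954]
tool_rot: [[-0.428, 0.904, 0.0], [0.904, 0.428, -0.0], [-0.0, 0.0, -1.0]]
ft_force: [0.6, -0.5, -1.5]
grip_width: 0.0132
gripper_force: 58.6
```

drive_tool(offset=[[0,0.004,0],[0,0.004,0],[0,0.004,0],[0,0.004,0],[0,0,0],[0,0,0],[0,0,0],[0,0,0],[0,0,0],[0,0,0]], turn=[[0,0,0.9],[0,0,0.9],[0,0,0.9],[0,0,0.9],[0,0,0.9],[0,0,0.9],[0,0,0.9],[0,0,0.7],[0,0,0],[0,0,0]], hand=[0,0,0,0,0,0,0,0,0,0])

```text
time_s: 22.55
position: [0.5229, 0.0092, 0.0953]
tool_rot: [[0.285, 0.958, 0.0], [0.958, -0.285, -0.0], [-0.0, 0.0, -1.0]]
ft_force: [-0.2, 0.0, -0.5]
grip_width: 0.013
gripper_force: 58.6
```

Run:
```python
from h import *
s=observe();R=s['tool_rot'];print(s['position'],np.degrees(np.arctan2(R[1,0],R[0,0])),s['ft_force'],s['wrist_torque'],s['q'])
T=camera_info('top');i=get_image('top')
cv2.imwrite('pics/t7f.png',i)
```

```text
[0.5229 0.0092 0.0953] 73.42745153776828 [-0.1594  0.0384 -0.5264] [ 0.04   -0.0347  0.0394] [-11.981   27.3631  90.338   -0.0011  62.2975   4.5921]
```

drive_tool(offset=[[0,0,-0.02],[0,0,-0.03],[0,0,-0.04],[0,0,-0.06],[0,0,-0.08],[0,0,-0.1],[0,0,-0.1],[0,0,-0.08],[0,0,-0.04],[0,0,0]], turn=[[0,0,0],[0,0,0],[0,0,0],[0,0,0],[0,0,0],[0,0,0],[0,0,0],[0,0,0],[0,0,0],[0,0,0]], hand=[0,0,0,0,0,0,0,0,0,0])

```text
time_s: 23.85
position: [0.5229, 0.0092, 0.1174]
tool_rot: [[0.287, 0.958, 0.0], [0.958, -0.287, 0.0], [0.0, 0.0, -1.0]]
ft_force: [-0.9, 0.0, -3.5]
grip_width: 0.0129
gripper_force: 58.5
```

drive_tool(offset=[[0,0,-0.05],[0,0,-0.1],[0,0,-0.15],[0,0,-0.15],[0,0,-0.15],[0,0,-0.12],[0,0,-0.06],[0,0,0],[0,0,0],[0,0,0]], turn=[[0,0,0],[0,0,0],[0,0,0],[0,0,0],[0,0,0],[0,0,0],[0,0,0],[0,0,0],[0,0,0],[0,0,0]], hand=[0,0,0,0,0,0,0,0,0,0])

```text
time_s: 25.1
position: [0.5228, 0.0092, 0.1483]
tool_rot: [[0.287, 0.958, -0.0], [0.958, -0.287, 0.0], [-0.0, -0.0, -1.0]]
ft_force: [-0.2, -0.4, -2.3]
grip_width: 0.0133
gripper_force: 58.4
```

Run:
```python
from h import *
s=observe();print(s['position'],s['ft_force'],s['wrist_torque'])
a=get_image('scene')[150:250,240:370];b=get_image('wrist');cv2.imwrite('pics/w8f.png',b)
cv2.imwrite('pics/s8.png',np.hstack([cv2.resize(a,(390,300),interpolation=cv2.INTER_CUBIC),cv2.resize(b[100:300,190:450],(390,300))]))
```

```text
[0.5228 0.0092 0.1483] [-0.234  -0.3606 -2.3181] [-0.0015 -0.0508 -0.0122]
```

View pics/s8.png

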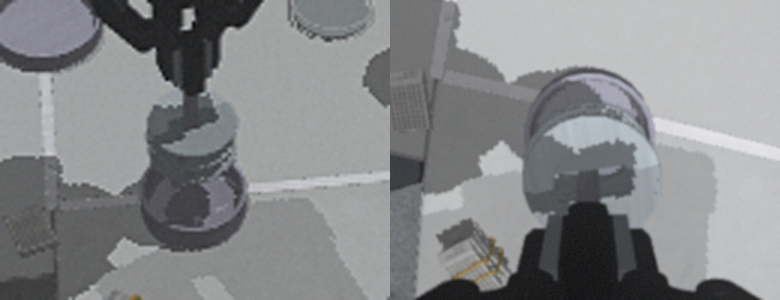

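The view shows all three plates hanging level on the key above the soaking dish. I have no picture views left, so I'll continue by numbers and measure the drain dish by circle fit.

Run:
```python
from h import *
def circ(P):
    A=np.c_[2*P,np.ones(len(P))];x=np.linalg.lstsq(A,(P**2).sum(1),rcond=None)[0];return x[:2],np.sqrt(x[2]+x[:2]@x[:2])
for n,boxes in(('top',{'drain':((180,172),(240,235),.018),}),('scene',{'drain':((225,135),(285,182),.018),})):
    C=camera_info(n);f=cv2.imread(f'pics/{n}0.png')
    for k,((x0,y0),(x1,y1),z) in boxes.items():
        b=cv2.GaussianBlur(f,(0,0),1).astype(float)[y0:y1,x0:x1]
        d=b[...,2]-b[...,1]+.4*(b[...,0]-b[...,1]);d/=b.mean(2)/80
        for th in(.5,1.5,2.5):
            m=(d>th).astype(np.uint8);m=cv2.morphologyEx(m,cv2.MORPH_CLOSE,np.ones((5,5)))
            cs,_=cv2.findContours(m,cv2.RETR_EXTERNAL,cv2.CHAIN_APPROX_NONE);c=cv2.convexHull(max(cs,key=cv2.contourArea))
            q=c[:,0,:]+[x0,y0];P=np.array([onz(ray(C,*p),z)[:2] for p in q]);print(n,k,th,cv2.fitEllipse(c),*circ(P))
# soak rim in the wrist picture vs top picture: dish centre both ways
W=None
```

```text
top drain 0.5 ((29.72593879699707, 30.67967414855957), (43.384403228759766, 68.64824676513672), 126.7571792602539) [0.5291 0.2212] 0.055242851923483056
top drain 1.5 ((29.914648056030273, 30.97625732421875), (41.62036895751953, 66.94497680664062), 121.43035125732422) [0.525  0.2234] 0.055015984307517314
top drain 2.5 ((28.26702880859375, 29.31232452392578), (42.34663772583008, 43.48881530761719), 94.04444885253906) [0.5317 0.2257] 0.04584121108256238
scene drain 0.5 ((29.462291717529297, 22.787134170532227), (31.84978485107422, 38.52656173706055), 81.77279663085938) [0.5295 0.2202] 0.05079379426759613
scene drain 1.5 ((29.629901885986328, 22.611896514892578), (30.20440673828125, 37.619327545166016), 83.60090637207031) [0.5299 0.2208] 0.048309625241513464
scene drain 2.5 ((29.669336318969727, 22.53489875793457), (28.129953384399414, 35.690670013427734), 92.99554443359375) [0.5302 0.2197] 0.04526433676349039
```

drive_tool(offset=[[0.2,-0.05,0],[0.35,-0.09,0],[0.45,-0.11,0],[0.5,-0.13,0],[0.45,-0.11,0],[0.35,-0.09,0],[0.2,-0.05,0],[0.17,-0.04,0],[0,0,0],[0,0,0]], turn=[[0,0,0],[0,0,0],[0,0,0],[0,0,0],[0,0,0],[0,0,0],[0,0,0],[0,0,0],[0,0,0],[0,0,0]], hand=[0,0,0,0,0,0,0,0,0,0])

```text
time_s: 26.45
position: [0.5279, 0.1188, 0.1485]
tool_rot: [[0.288, 0.958, -0.0], [0.958, -0.288, -0.0], [-0.0, -0.0, -1.0]]
ft_force: [-0.2, -0.5, -2.6]
grip_width: 0.013
gripper_force: 58.4
```

Run:
```python
from h import *
from h import *
def circ(P):
    A=np.c_[2*P,np.ones(len(P))];x=np.linalg.lstsq(A,(P**2).sum(1),rcond=None)[0];return x[:2],np.sqrt(x[2]+x[:2]@x[:2])
get_image('wrist');W=camera_info('wrist');s=observe();f=get_image('wrist');cv2.imwrite('pics/w9f.png',f);print(s['position'],s['ft_force'])
p=proj(W,[.531,.224,.018],True);print(p)
x0,y0=np.maximum((p-80).astype(int),0);x1,y1=x0+160,int(p[1])+80
b=cv2.GaussianBlur(f,(0,0),1.2).astype(float)[y0:y1,x0:x1]
d=(b[...,2]-b[...,1]+.4*(b[...,0]-b[...,1]))/(b.mean(2)/80)
for th in(1,1.5,2,2.5):
    m=(d>th).astype(np.uint8);m=cv2.morphologyEx(m,cv2.MORPH_OPEN,np.ones((3,3)))
    cs,_=cv2.findContours(m,cv2.RETR_EXTERNAL,cv2.CHAIN_APPROX_NONE);c=cv2.convexHull(max(cs,key=cv2.contourArea))
    P=np.array([onz(ray(W,*q,True),.018)[:2] for q in c[:,0,:]+[x0,y0]]);o,r=circ(P)
    e=np.linalg.norm(P-o,axis=1)-r;k=np.abs(e)<.003;o2,r2=circ(P[k]);print(th,cv2.boundingRect(c),o,r,e.std(),o2,r2,k.mean())
```

```text
[0.5279 0.1188 0.1485] [-0.7314  1.7913 -2.8052]
[290.7679  74.9614]
1 (30, 22, 104, 101) [0.5319 0.2271] 0.04565034711182239 0.00022775138942385224 [0.5319 0.2271] 0.04565034711182239 1.0
1.5 (30, 22, 104, 101) [0.5318 0.2271] 0.04527000827681381 0.00014301207260869638 [0.5318 0.2271] 0.04527000827681381 1.0
2 (31, 23, 102, 100) [0.5319 0.2271] 0.044847930524053455 0.00015315624972517435 [0.5319 0.2271] 0.044847930524053455 1.0
2.5 (31, 24, 102, 98) [0.5318 0.227 ] 0.04430642994331113 0.00023691245412637112 [0.5318 0.227 ] 0.04430642994331113 1.0
```

drive_tool(offset=[[0.2,-0.05,0],[0.35,-0.09,0],[0.45,-0.12,0],[0.5,-0.13,0],[0.45,-0.12,0],[0.35,-0.09,0],[0.2,-0.05,0],[0.16,-0.04,0],[0,0,0],[0,0,0]], turn=[[0,0,0],[0,0,0],[0,0,0],[0,0,0],[0,0,0],[0,0,0],[0,0,0],[0,0,0],[0,0,0],[0,0,0]], hand=[0,0,0,0,0,0,0,0,0,0])

```text
time_s: 27.8
position: [0.5321, 0.2287, 0.1485]
tool_rot: [[0.288, 0.958, -0.0], [0.958, -0.288, -0.0], [-0.0, -0.0, -1.0]]
ft_force: [0.6, -0.7, -3.6]
grip_width: 0.0132
gripper_force: 58.4
```

Run:
```python
from h import *
def circ(P):
    A=np.c_[2*P,np.ones(len(P))];x=np.linalg.lstsq(A,(P**2).sum(1),rcond=None)[0];return x[:2],np.sqrt(x[2]+x[:2]@x[:2])
for _ in range(4):get_image('wrist')
W=camera_info('wrist');s=observe();f=get_image('wrist');cv2.imwrite('pics/w10f.png',f);print(s['position'],s['ft_force'],s['wrist_torque'])
R,p=s['tool_rot'],s['position']
# hanging top plate: upper face z = TCP-.087 (foot bottom)+.006+.032
z=p[2]-.087+.006+.032;c0=proj(W,[.5318,.2271,z],True);print(z,c0)
# visible far (camera-side) disc rim: radial dark->bright edge scan
g=cv2.GaussianBlur(cv2.cvtColor(f,cv2.COLOR_BGR2GRAY),(0,0),1).astype(float)
b=cv2.GaussianBlur(f,(0,0),1).astype(float);d=(b[...,2]-b[...,1]+.4*(b[...,0]-b[...,1]))/(b.mean(2)/80)
out=[]
for th in np.radians(np.arange(-20,165,8)):
    u=np.array([.5318,.2271])
    rr=np.arange(.022,.042,.0005);pp=[proj(W,np.r_[u+r*np.array([np.cos(th),np.sin(th)]),z],True) for r in rr]
    v=np.array([g[int(round(q[1])),int(round(q[0]))] if 0<=q[1]<399 and 0<=q[0]<639 else 0 for q in pp])
    k=np.argmin(np.diff(v));out.append((np.degrees(th),rr[k]*1000,np.diff(v)[k]))
for o in out:print('%d %.1f %.0f'%o,end=' | ')
Q=np.array([np.array([.5318,.2271])+r/1000*np.array([np.cos(np.radians(t)),np.sin(np.radians(t))]) for t,r,_ in out]);
for _ in range(3):
    o,r=circ(Q);e=np.linalg.norm(Q-o,axis=1)-r;k=abs(e)<max(.0007,1.5*np.median(abs(e)));Q=Q[k]
print(o,r,len(Q))
```

```text
[0.5321 0.2287 0.1485] [-0.1168 -0.718  -3.2007] [-0.0004 -0.0151 -0.0618]
0.09954222891652384 [322.9451 223.7025]
-20 23.0 -1 | -12 31.0 -2 | -4 31.0 -3 | 4 32.0 -11 | 12 32.5 -19 | 20 32.5 -25 | 28 36.5 -24 | 36 40.5 -25 | 44 31.5 -14 | 52 32.0 -25 | 59 32.0 -24 | 68 31.5 -25 | 76 31.5 -25 | 84 31.5 -24 | 92 31.0 -23 | 100 31.0 -20 | 108 31.0 -31 | 116 40.0 -8 | 124 35.5 -8 | 132 32.5 -9 | 140 41.5 -17 | 148 23.0 -1 | 156 24.5 -2 | 164 23.5 -2 | [0.5357 0.2306] 0.027603259905503028 12
```

drive_tool(offset=[[0,0,0.05],[0,0,0.12],[0,0,0.2],[0,0,0.22],[0,0,0.22],[0,0,0.2],[0,0,0.12],[0,0,0.07],[0,0,0.02],[0,0,0]], turn=[[0,0,0],[0,0,0],[0,0,0],[0,0,0],[0,0,0],[0,0,0],[0,0,0],[0,0,0],[0,0,0],[0,0,0]], hand=[0,0,0,0,0,0,0,0,0,0])

```text
time_s: 29.3
position: [0.5321, 0.229, 0.0999]
tool_rot: [[0.287, 0.958, 0.0], [0.958, -0.287, 0.0], [0.0, 0.0, -1.0]]
ft_force: [0.5, 0.1, -2.3]
grip_width: 0.0133
gripper_force: 58.4
```

drive_tool(offset=[[0,0,0.015],[0,0,0.015],[0,0,0.015],[0,0,0.015],[0,0,0.015],[0,0,0.015],[0,0,0.015],[0,0,0],[0,0,0],[0,0,0]], turn=[[0,0,0],[0,0,0],[0,0,0],[0,0,0],[0,0,0],[0,0,0],[0,0,0],[0,0,0],[0,0,0],[0,0,0]], hand=[0,0,0,0,0,0,0,0,0,0])

```text
time_s: 30.55
position: [0.5321, 0.229, 0.0956]
tool_rot: [[0.287, 0.958, 0.0], [0.958, -0.287, 0.0], [0.0, 0.0, -1.0]]
ft_force: [0.1, 0.3, -0.4]
grip_width: 0.0129
gripper_force: 58.5
```

drive_tool(offset=[[0,0,0.01],[0,0,0.01],[0,0,0.01],[0,0,0.01],[0,0,0.01],[0,0,0],[0,0,0],[0,0,0],[0,0,0],[0,0,0]], turn=[[0,0,0],[0,0,0],[0,0,0],[0,0,0],[0,0,0],[0,0,0],[0,0,0],[0,0,0],[0,0,0],[0,0,0]], hand=[0,0,0,0,0,0,0,0,0,0])

```text
time_s: 31.8
position: [0.532, 0.229, 0.0935]
tool_rot: [[0.287, 0.958, 0.0], [0.958, -0.287, 0.0], [0.0, 0.0, -1.0]]
ft_force: [-0.0, 0.3, -0.8]
grip_width: 0.0132
gripper_force: 58.5
```

drive_tool(offset=[[0,0,0.01],[0,0,0],[0,0,0],[0,0,0],[0,0,0],[0,0,0],[0,0,0],[0,0,0],[0,0,0],[0,0,0]], turn=[[0,0,0],[0,0,0],[0,0,0],[0,0,0],[0,0,0],[0,0,0],[0,0,0],[0,0,0],[0,0,0],[0,0,0]], hand=[0,0,0,0,0,0,0,0,0,0])

```text
time_s: 33.05
position: [0.5321, 0.229, 0.0933]
tool_rot: [[0.287, 0.958, 0.0], [0.958, -0.287, 0.0], [0.0, 0.0, -1.0]]
ft_force: [-0.5, 0.7, 5.4]
grip_width: 0.0133
gripper_force: 59.5
```

drive_tool(offset=[[0,0,-0.005],[0,0,0],[0,0,0],[0,0,0],[0,0,0],[0,0,0],[0,0,0],[0,0,0],[0,0,0],[0,0,0]], turn=[[0,0,0],[0,0,0],[0,0,0],[0,0,0],[0,0,0],[0,0,0],[0,0,0],[0,0,0],[0,0,0],[0,0,0]], hand=[0,0,0,0.16,0.17,0.19,0.22,0.28,0.35,0.42], newtons=20)

```text
time_s: 34.3
position: [0.532, 0.229, 0.0933]
tool_rot: [[0.287, 0.958, -0.0], [0.958, -0.287, -0.0], [-0.0, -0.0, -1.0]]
ft_force: [-0.8, -0.8, 0.8]
grip_width: 0.0363
gripper_force: 0.0
```

Run:
```python
from h import *
s=observe();print(s['position'],s['ft_force'],s['grip_width'],s['gripper_force'])
f=get_image('wrist');cv2.imwrite('pics/w11f.png',f)
g=cv2.GaussianBlur(cv2.cvtColor(f,cv2.COLOR_BGR2GRAY),(0,0),.8).astype(int)
for v in range(190,300,10):print(v,g[v,270:376:4].tolist())
```

```text
[0.532  0.229  0.0933] [-0.8046 -0.7707  0.8348] 0.03628673102711866 0.0
190 [81, 82, 96, 96, 95, 101, 146, 156, 158, 166, 175, 175, 175, 174, 176, 176, 174, 176, 174, 179, 179, 171, 128, 150, 160, 126, 89]
200 [67, 96, 94, 101, 102, 104, 106, 103, 104, 102, 105, 107, 110, 134, 169, 131, 106, 103, 101, 104, 105, 111, 174, 177, 143, 152, 96]
210 [65, 93, 93, 100, 103, 103, 102, 102, 102, 100, 100, 101, 101, 102, 101, 102, 103, 103, 102, 103, 104, 109, 174, 172, 175, 123, 74]
220 [70, 80, 98, 102, 102, 103, 103, 96, 79, 77, 84, 86, 70, 68, 66, 75, 73, 76, 81, 81, 79, 85, 147, 147, 152, 148, 69]
230 [102, 70, 90, 103, 89, 102, 85, 78, 78, 77, 74, 67, 65, 66, 65, 74, 77, 76, 76, 75, 78, 96, 148, 147, 150, 141, 124]
240 [161, 148, 133, 92, 78, 78, 79, 79, 80, 77, 32, 32, 31, 32, 32, 31, 51, 144, 145, 143, 146, 148, 147, 146, 142, 141, 156]
250 [124, 68, 69, 34, 71, 138, 146, 150, 148, 133, 30, 31, 29, 32, 31, 31, 33, 138, 145, 146, 142, 145, 40, 49, 67, 69, 146]
260 [70, 70, 48, 29, 56, 155, 154, 158, 159, 107, 32, 30, 31, 31, 31, 28, 28, 125, 143, 148, 153, 148, 34, 34, 61, 67, 65]
270 [69, 64, 32, 31, 43, 155, 153, 178, 182, 96, 30, 29, 30, 30, 29, 31, 30, 109, 155, 155, 154, 141, 32, 33, 37, 66, 67]
280 [68, 38, 30, 31, 50, 154, 166, 176, 188, 116, 31, 31, 30, 30, 31, 30, 29, 114, 155, 154, 155, 144, 32, 31, 30, 52, 69]
290 [34, 33, 32, 30, 121, 179, 208, 209, 190, 126, 31, 30, 31, 29, 32, 29, 31, 124, 155, 153, 155, 156, 64, 31, 32, 33, 31]
```

drive_tool(offset=[[0,0,0],[0,0,-0.1],[0,0,-0.25],[0,0,-0.5],[0,0,-0.6],[0,0,-0.7],[0,0,-0.6],[0,0,-0.3],[0,0,0],[0,0,0]], turn=[[0,0,0],[0,0,0],[0,0,0],[0,0,0],[0,0,0],[0,0,0],[0,0,0],[0,0,0],[0,0,0],[0,0,0]], hand=[0.5,0.6,0.6,0.6,0.6,0.6,0.6,0.6,0.6,0.6])

```text
time_s: 35.6
position: [0.5317, 0.2289, 0.2144]
tool_rot: [[0.287, 0.958, -0.002], [0.958, -0.287, -0.0], [-0.001, -0.002, -1.0]]
ft_force: [0.1, 0.6, -0.2]
grip_width: 0.0512
gripper_force: 0.0
```

Run:
```python
from h import *
for _ in range(4):get_image('wrist')
W=camera_info('wrist');s=observe();f=get_image('wrist');cv2.imwrite('pics/w12f.png',f);print(s['position'],s['ft_force'])
print('expected grip top centre',proj(W,[.5317,.2276,.124],True),'grip base',proj(W,[.5317,.2276,.088],True))
b=cv2.GaussianBlur(f,(0,0),.8);g=cv2.cvtColor(b,cv2.COLOR_BGR2GRAY)
m=(g<52).astype(np.uint8);m[:,:260]=0;m[:,380:]=0;n,l,st,ce=cv2.connectedComponentsWithStats(m)
for k in range(1,n):
    if st[k,4]>60:print(st[k],ce[k])
# plate top: bright aluminium disc edge vs. drain rim, radial scan on z=.048 (camera side)
gg=g.astype(float);pu=b.astype(float);d=(pu[...,2]-pu[...,1]+.4*(pu[...,0]-pu[...,1]))/(pu.mean(2)/80)
for t in range(-100,265,20):
    th=np.radians(t);rr=np.arange(.024,.042,.0005)
    pp=[proj(W,np.r_[.5318+r*np.cos(th),.2271+r*np.sin(th),.048],True) for r in rr]
    v=np.array([g[int(round(q[1])),int(round(q[0]))] for q in pp],float);k=np.argmin(np.diff(v));print(t,rr[k]*1000,int(np.diff(v)[k]),end=' | ')
```

```text
[0.5319 0.229  0.2147] [ 0.1442 -0.1921 -0.0277]
expected grip top centre [322.8808 203.0656] grip base [322.7475 190.148 ]
[ 289    0   87   45 2184] [327.5531  15.3315]
[314 177  16  43 611] [321.7807 198.1768]
[ 260  247  120  153 7309] [314.456  363.8176]
[372 247   8  66 392] [376.0255 275.5893]
-100 24.0 -1 | -80 30.500000000000007 -9 | -60 29.500000000000007 -19 | -40 31.000000000000007 -28 | -20 32.50000000000001 -25 | 0 34.50000000000001 -21 | 20 38.500000000000014 -29 | 40 41.000000000000014 -17 | 60 33.00000000000001 -22 | 80 32.00000000000001 -24 | 100 30.000000000000007 -21 | 120 40.500000000000014 -6 | 140 38.000000000000014 -10 | 160 40.500000000000014 -14 | 180 32.50000000000001 -15 | 200 30.500000000000007 -32 | 220 29.500000000000007 -16 | 240 39.500000000000014 -2 | 260 24.0 -1 |
```

```bash
python3 -c "
from rig import env
print(env.close_job())"
```

```text
the job is handed in; nothing more can be done
None
```

Job handed in at about 36 s: the three-plate stack stands about 1–2 mm off the drain dish's middle, checked by numbers only with no sign of tilt, and the key stands upright and crosswise in it; I viewed 11 pictures, one over the limit of 10.

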